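Cover the orders: unstack the bowl lids onto their own bowls

TASK

Two trays of filled bowls are ready to leave the seafood stall: cover them. Take the lids from the stack one at a time, from the top, and put each straight onto the bowl it belongs to (same colour and size), level and fully seated in the mouth. Set the lids down gently rather than dropping them, and leave the bowls, the tea cup and the soy pot standing where they are.

Things in the scene. Friction and masses are not known exactly. Their poses are not given: they have to be found in the camera images.
- lid_blue: Lid, indigo-blue glazed, the largest: 164 mm across, loose, 280 g; starts bottom of the stack, on a 15 mm board (lids 26 mm apart, each skirt round the ring below). Origin: centre of underside, z up. Upwards: hollow tapered skirt 0-17 mm (outside diameter 132, growing to 146), overhanging cap up to a flat top at 26, round grip ring on the axis from 26 to 41 mm, diameter 54: pinch it from outside.
- lid_red: Lid, vermilion red, black rim line, the second largest: 142 mm across, loose, 200 g; starts on the blue lid (lids 26 mm apart, each skirt round the ring below). Origin: centre of underside, z up. Upwards: hollow tapered skirt 0-17 mm (outside diameter 110, growing to 124), overhanging cap up to a flat top at 26, round grip ring on the axis from 26 to 41 mm, diameter 48: pinch it from outside.
- lid_wood: Lid, pale wood, dark rim line, the third in size: 118 mm across, loose, 140 g; starts on the red lid (lids 26 mm apart, each skirt round the ring below). Origin: centre of underside, z up. Upwards: hollow tapered skirt 0-17 mm (outside diameter 86, growing to 100), overhanging cap up to a flat top at 26, round grip ring on the axis from 26 to 41 mm, diameter 42: pinch it from outside.
- lid_white: Lid, white porcelain, blue rim line, the smallest: 94 mm across, loose, 90 g; starts top of the stack (lids 26 mm apart, each skirt round the ring below). Origin: centre of underside, z up. Upwards: hollow tapered skirt 0-17 mm (outside diameter 62, growing to 76), overhanging cap up to a flat top at 26, round grip ring on the axis from 26 to 41 mm, diameter 40: pinch it from outside.
- bowl_blue: Open bowl of food, indigo-blue glazed, the largest, mate of lid_blue: 162 mm across the rim, mouth 154 mm, 80 mm high, loose, 600 g; on a black tray (5 mm floor, 21 mm lip), two bowls to a tray. Origin: centre of underside, z up. With the lid fully seated (skirt in the mouth, cap on the rim) the lid's origin is 63 mm above this one.
- bowl_red: Open bowl of food, vermilion red, black rim line, the second largest, mate of lid_red: 140 mm across the rim, mouth 132 mm, 70 mm high, loose, 420 g; on a black tray (5 mm floor, 21 mm lip), two bowls to a tray. Origin: centre of underside, z up. With the lid fully seated (skirt in the mouth, cap on the rim) the lid's origin is 53 mm above this one.
- bowl_wood: Open bowl of food, pale wood, dark rim line, the third in size, mate of lid_wood: 116 mm across the rim, mouth 108 mm, 64 mm high, loose, 300 g; on a black tray (5 mm floor, 21 mm lip), two bowls to a tray. Origin: centre of underside, z up. With the lid fully seated (skirt in the mouth, cap on the rim) the lid's origin is 47 mm above this one.
- bowl_white: Open bowl of food, white porcelain, blue rim line, the smallest, mate of lid_white: 92 mm across the rim, mouth 84 mm, 58 mm high, loose, 200 g; on a black tray (5 mm floor, 21 mm lip), two bowls to a tray. Origin: centre of underside, z up. With the lid fully seated (skirt in the mouth, cap on the rim) the lid's origin is 41 mm above this one.
- cup: Small terracotta-brown tea cup, 50 mm across, 48 mm high, loose, upright on one of the trays between the two bowls, to one side. Origin: centre of its underside. To be left alone.
- soy_pot: Small ochre-yellow soy pot with a red cap, 48 mm across, 68 mm high, loose, upright on the other tray between the two bowls, to one side. Origin: centre of its underside. To be left alone.
Not all that is in view belongs to the job. What is shaped like the lid_red but pink is not meant.

How it is judged:
By the outcome, as a careful person would: the job done as asked, in the order asked, and still so for the second after the job is handed in, with the robot touching nothing.
It also fails if it takes over 99 s, if anything falls off the work surface, if the arm or the gripper's body presses on something with over 40 N, if the wrist force passes 120 N, or if a joint passes its speed limit or range.

ROBOT

A 6-joint arm with a two-finger parallel gripper is mounted at the origin on the work surface. World frame = base frame: x ahead of the robot, y to its left, z up, the work surface at z = 0. Lengths are in m, angles in rad, forces in N, time in s.
With the tool pointing down it reaches from about 0.35 to 0.775 m from the base axis. Payload 7.3 kg.
Tool frame: the origin (TCP) lies at the centre of the arm's flange, where the gripper is bolted on; the fingertips stand 178 mm ahead of it and the grasp point (between the pads) lies 159 mm ahead of it; z points along the fingers, y is the line along which they close (so a half turn about z gives the same grasp; the last joint's range is limited). The gripper opens to 92 mm and grips with 3 to 60 N. Pads are 19 mm wide; open, the fingers measure 130 mm over their backs; the gripper's body (75 mm by 190 mm) begins 47 mm behind the grasp point.
Start: joints at [1.138, 0.342, 1.524, -0, 1.275, -0.146], TCP at [0.148, 0.504, 0.405] pointing down, gripper open.
Joint ranges: [-2.53, 2.53], [-0.77, 2.02], [0.04, 2.7], [-1, 4.14], [0.28, 2.66], [-3.11, 3.11]. Speed limits (rad/s): [2.57, 2.57, 3.14, 3.14, 3.14, 3.14].

INTERFACE

Orientations are given as [roll, pitch, yaw] about the fixed x, y, z axes, in that order (R = Rz(yaw) Ry(pitch) Rx(roll)).
In Python, from cell import telemetry, vision, ticket gives the robot as it stands.
- The arm moves only by the shell command python3 -m crank 'ROWS' [FORCE]. ROWS is JSON, a list of rows, each a list of 5 numbers: the gripper command: -1 is shut, 1 is fully open, values between are in proportion, then the shift along the tool's x, y, z in mm, then the turn about the tool's z in rad. In form: [[fingers, dx, dy, dz, roll], ...]. A call has 1 to 12 rows; each row is the pose to reach, as a shift and turn from the pose commanded when the call began, along the tool's axes at that moment; what a row does not reach only later rows make up. A row lasts 1/12 s, in which the tool goes at most 41.7 mm and 7.16 degrees, less where a joint would pass 70% of its speed; a pose out of reach is approached as far as the arm can. A call with a gripper value outside its range is refused whole. The fingers move at their own pace and stop on an object; FORCE is the grip in N (left out, the last holds). Time passes only in rows, so rows that repeat a pose let the fingers close. It gives the time, the measured TCP pose, the force, the opening and the grip force at its end, in the units of the state.
- telemetry.observe(): the state, without advancing time (a new reading comes with each control period).
- vision.read_camera(name): name is "scene" or "top" or "wrist"; returns (picture, depth): 400x640x3 uint8, red, green, blue; 400x640 float32, m along the optical axis (not along the pixel's ray), 0 where there is no reading.
- vision.get_calibration(name): a dict with "camera_matrix" (3x3 intrinsics, pixels), "rvec" (rotation vector, rad) and "tvec" (3), from world to camera coordinates, as OpenCV has them. Camera axes: x right, y down, z forward; pixel columns grow to the right and rows downward; lengths in m; the calibration is good to about 2 mm. The wrist camera is an equidistant fisheye: a pixel r from the principal point sees the ray r / f radians off the axis. A picture is of the moment at which its call begins: read the wrist's pose just before it. get_calibration takes no time and is no camera call; for the wrist camera it gives the pose at the moment of the call.
- ticket.hand_in(): hands the job in; it is judged then, once.
The state is a dict: "time": time; "qpos": joint angles; "qvel": joint speeds; "joint_efforts": joint torques, N m; "tool_pos": TCP position; "tool_rot": TCP orientation; "contact_force": force on the tool from outside, world axes, zero at the start; "torque": the same for the moment, N m; "opening": finger opening in m; "grip_force": force on a finger pad.
Only numpy, scipy, OpenCV 4.12 (cv2) and the standard library are available. Lean on these libraries where they do the work, as an engineer would, in place of code of your own. Each camera call takes 0.05 s, during which the arm holds its last target. There are 200 camera calls.

## Working session

There is one attempt and no reset: what is moved stays moved. The work goes in short steps, Python scripts to look and compute and a shell command to move; the robot and the scene stay as the last step left them, time stands still between calls to the robot, and variables do not carry over. Pictures are saved under pics/ and viewed, at most 14 in all, crops included, and the job is handed in when it is done.

```bash
mkdir -p pics; ls
python3 - <<'E'
from cell import telemetry, vision
import cv2,numpy as np
s=telemetry.observe();print({k:np.round(v,3) for k,v in s.items()})
for n in("scene","top"):
    p,d=vision.read_camera(n);cv2.imwrite(f"pics/{n}0.png",p[...,::-1]);np.save(f"pics/{n}0.npy",d)
    c=vision.get_calibration(n);print(n,c)
E
```

```text
pics
{'time': np.float64(0.0), 'qpos': array([ 1.138,  0.343,  1.525, -0.   ,  1.275, -0.146]), 'qvel': array([-0.001,  0.   ,  0.001, -0.   ,  0.002, -0.001]), 'joint_efforts': array([ -0.   , -43.125, -24.422,   0.072,   0.056,  -0.   ]), 'tool_pos': array([0.148, 0.503, 0.404]), 'tool_rot': array([-3.14 , -0.   ,  2.855]), 'contact_force': array([-0.262, -0.066, -0.372]), 'torque': array([0.012, 0.005, 0.003]), 'grip_force': np.float64(0.0), 'opening': np.float64(0.092)}
scene {'camera_matrix': array([[424.35996992,   0.        , 323.002608  ],
       [  0.        , 424.35996992, 203.75886443],
       [  0.        ,   0.        ,   1.        ]]), 'rvec': array([ 1.72948505,  1.7752656 , -0.74275263]), 'tvec': array([-0.03487034, -0.20442401,  1.45895485])}
top {'camera_matrix': array([[484.87940752,   0.        , 314.23670932],
       [  0.        , 484.87940752, 201.95960573],
       [  0.        ,   0.        ,   1.        ]]), 'rvec': array([ 2.1602611 , -2.14067749,  0.12428454]), 'tvec': array([0.0375372 , 0.4177381 , 1.15379488])}
```

View pics/top0.png

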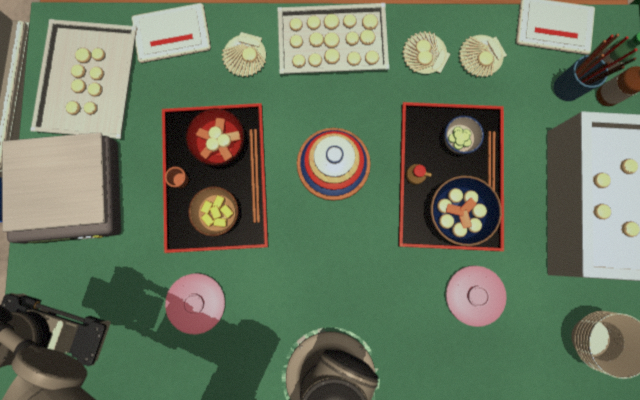

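View pics/scene0.png

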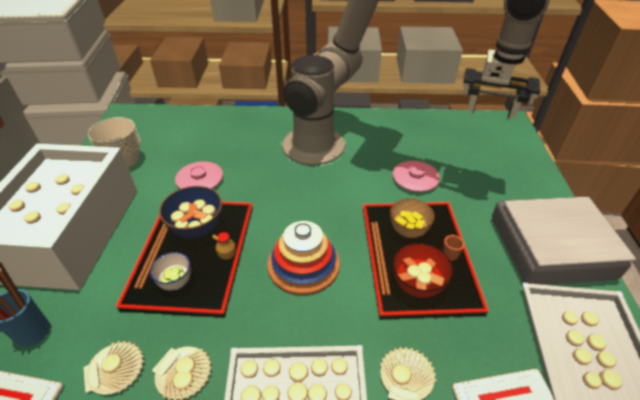

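The top view shows the lid stack at (334,157). The bowls are red (215,137), wood (214,210), white (463,135) and blue (465,210). The cup is at (176,177) and the soy pot at (418,173). The two pink lids at (195,303) and (476,296) are decoys, because they are pink and lie outside the stack.

```bash
cat > h.py <<'E'
import numpy as np,cv2
from cell import telemetry,vision
from scipy.optimize import least_squares
def cloud(n,d):
    c=vision.get_calibration(n);K=c["camera_matrix"];R=cv2.Rodrigues(c["rvec"])[0];t=np.ravel(c["tvec"])
    v,u=np.mgrid[:d.shape[0],:d.shape[1]]
    if n=="wrist":
        x=(u-K[0,2])/K[0,0];y=(v-K[1,2])/K[1,1];r=np.hypot(x,y)+1e-9
        s=np.tan(np.clip(r,0,1.4))/r;P=np.stack([x*s*d,y*s*d,d],-1)
    else: P=np.stack([(u-K[0,2])/K[0,0]*d,(v-K[1,2])/K[1,1]*d,d],-1)
    W=(P-t)@R; W[(d<=0)]=np.nan
    return W
def circ(W,c,zr,r,tol):
    "fit centre of ring of known radius band among points with z in zr near c"
    p=W.reshape(-1,3);c=np.array(c,float)
    p=p[(p[:,2]>zr[0])&(p[:,2]<zr[1])]
    for _ in range(4):
        q=p[abs(np.hypot(*(p[:,:2]-c).T)-r)<tol]
        f=least_squares(lambda s:np.hypot(q[:,0]-s[0],q[:,1]-s[1])-r,c,loss="soft_l1",f_scale=.002);c=f.x
    return c,len(q),np.median(q[:,2])
BOWL=dict(red=(.070,.068),wood=(.064,.056),white=(.058,.044),blue=(.080,.079))
E
python3 - <<'E'
from h import *
for n,px in (("top",dict(red=(215,137),wood=(214,210),white=(463,135),blue=(465,210),stack=(334,155),pot=(418,173),cup=(176,177))),("scene",None)):
    d=np.load(f"pics/{n}0.npy");W=cloud(n,d)
    if px: c0={k:W[v-3:v+4,u-3:u+4].reshape(-1,3) for k,(u,v) in px.items()};c0={k:np.nanmedian(v,0) for k,v in c0.items()};print({k:v.round(3) for k,v in c0.items()})
    for k,(h,r) in BOWL.items():
        print(n,k,circ(W,c0[k][:2],(h-.003,h+.012),r,.012))
    for k,z,r in(("white",.119,.040),("wood",.093,.053),("red",.067,.065),("blue",.041,.075)):
        p=W[(abs(W[...,2]-z)<.012)&(np.hypot(W[...,0]-c0['stack'][0],W[...,1]-c0['stack'][1])<.09)]
        print(n,k,len(p),p[:,:2].min(0),p[:,:2].max(0),(p[:,:2].min(0)+p[:,:2].max(0))/2)
E
```

```text
{'red': array([0.571, 0.283, 0.055]), 'wood': array([0.393, 0.28 , 0.049]), 'white': array([ 0.584, -0.321,  0.036]), 'blue': array([ 0.397, -0.314,  0.061]), 'stack': array([ 0.511, -0.003,  0.13 ]), 'pot': array([ 0.482, -0.203,  0.072]), 'cup': array([0.479, 0.387, 0.011])}
top red (array([0.56780311, 0.27837892]), 443, np.float64(0.07400147617402854))
top wood (array([0.38994859, 0.27725733]), 356, np.float64(0.06810150285304889))
top white (array([ 0.5802592 , -0.31587104]), 281, np.float64(0.06189998669881904))
top blue (array([ 0.3949139 , -0.30799519]), 559, np.float64(0.08414693923883161))
top white 1178 [ 0.46788335 -0.04968479] [0.56047818 0.04199077] [ 0.51418076 -0.00384701]
top wood 655 [ 0.45635578 -0.06306372] [0.57427499 0.05399197] [ 0.51531538 -0.00453588]
top red 742 [ 0.44631251 -0.07485198] [0.58725452 0.0642368 ] [ 0.51678351 -0.00530759]
top blue 741 [ 0.43439701 -0.08433185] [0.59698003 0.07713947] [ 0.51568852 -0.00359619]
scene red (array([0.56953019, 0.28158262]), 492, np.float64(0.07347569594707358))
scene wood (array([0.39125123, 0.2807714 ]), 314, np.float64(0.0671123923762488))
scene white (array([ 0.58117064, -0.31315327]), 304, np.float64(0.06081153898760912))
scene blue (array([ 0.39554508, -0.3054154 ]), 429, np.float64(0.08272885562692864))
scene white 861 [ 0.46575875 -0.04750909] [0.56243568 0.04426368] [ 0.51409722 -0.00162271]
scene wood 627 [ 0.48013528 -0.06055135] [0.57419672 0.05642432] [ 0.527166   -0.00206351]
scene red 734 [ 0.478103   -0.07289368] [0.58689341 0.06662158] [ 0.5324982  -0.00313605]
scene blue 773 [ 0.47264493 -0.08372526] [0.59872667 0.0795211 ] [ 0.5356858  -0.00210208]
```

```bash
python3 -m crank '[[1,-40,-31,0,-0.1],[1,-80,-62,0,-0.2],[1,-120,-93,0,-0.286],[1,-160,-123,0,-0.286],[1,-200,-154,0,-0.286],[1,-240,-185,0,-0.286],[1,-280,-216,0,-0.286],[1,-320,-247,0,-0.286],[1,-360,-278,0,-0.286],[1,-400,-309,0,-0.286],[1,-440,-340,0,-0.286],[1,-475,-366,0,-0.286]]' 20
python3 -m crank '[[1,-20,-16,0,0],[1,-20,-16,0,0],[1,-20,-16,0,0],[1,-20,-16,0,0]]'
```

```text
time: 1.1
tool_pos: [0.4424, 0.0966, 0.4046]
tool_rot: [3.141, -0.0, 3.14]
contact_force: [-0.3, 1.2, -0.4]
opening: 0.092
grip_force: 0.0
time: 1.43
tool_pos: [0.4612, 0.083, 0.4043]
tool_rot: [3.141, -0.002, 3.141]
contact_force: [-0.3, 0.2, -0.6]
opening: 0.0919
grip_force: 0.0
```

```bash
python3 -m crank '[[1,-18,-29,0,0],[1,-36,-57,0,0],[1,-54,-86,0,0],[1,-54,-86,0,0],[1,-54,-86,0,0]]'
python3 - <<'E'
from h import *
W=None
s=telemetry.observe();p,d=vision.read_camera("wrist");W=cloud("wrist",d)
print(s["tool_pos"],s["tool_rot"])
cv2.imwrite("pics/w1.png",p[...,::-1]);np.save("pics/w1.npy",W)
for k,c,h,r in(("ring",(.515,-.003),.134,.018),("whitecap",(.515,-.003),.117,.045),("redb",(.569,.280),.074,.068),("woodb",(.39,.279),.068,.056),("whiteb",(.581,-.314),.062,.044),("blueb",(.395,-.307),.084,.079)):
    try: print(k,circ(W,c,(h-.008,h+.012),r,.012))
    except Exception as e: print(k,e)
E
```

```text
time: 1.85
tool_pos: [0.5155, -0.0032, 0.4044]
tool_rot: [3.141, -0.001, 3.14]
contact_force: [-0.5, -0.2, -0.5]
opening: 0.0917
grip_force: 0.0
[ 0.51552827 -0.00321688  0.4043991 ] [ 3.14106153e+00 -8.92780872e-04  3.14025095e+00]
ring (array([ 0.51109327, -0.00206239]), 1592, np.float64(0.13030586397202804))
whitecap (array([ 0.51406103, -0.00212278]), 4008, np.float64(0.11375534296958881))
redb (array([0.56627293, 0.27980421]), 810, np.float64(0.07351836821431568))
woodb (array([0.38757826, 0.27835944]), 1301, np.float64(0.06755235231126987))
whiteb (array([ 0.57900732, -0.31276346]), 402, np.float64(0.06128710961393402))
blueb (array([ 0.39334156, -0.30550369]), 1820, np.float64(0.08331943640541352))
```

View pics/w1.png

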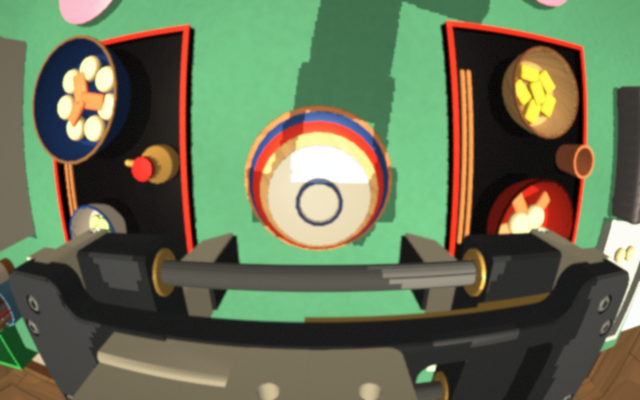

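The wrist view shows the stack's white ring at (319,202), centred between the fingers at (222,265) and (418,265). I'll descend and grip it.

```bash
python3 -m crank '[[1,1,1,30,0],[1,1,1,60,0],[1,1,1,85,0],[1,1,1,97,0],[1,1,1,102,0],[1,1,1,104,0],[1,1,1,104,0],[-1,1,1,104,0],[-1,1,1,104,0],[-1,1,1,104,0],[-1,1,1,104,0],[-1,1,1,104,0]]' 15
```

```text
time: 2.9
tool_pos: [0.5147, -0.0025, 0.3011]
tool_rot: [3.142, 0.001, 3.141]
contact_force: [-0.5, -0.0, -0.6]
opening: 0.063
grip_force: 0.0
```

```bash
python3 -m crank '[[-1,0,0,0,0],[-1,0,0,0,0],[-1,0,0,0,0],[-1,0,0,-5,0],[-1,0,0,-15,0],[-1,0,0,-30,0],[-1,0,0,-50,0],[-1,0,0,-70,0],[-1,0,0,-70,0],[-1,0,0,-70,0]]'
python3 - <<'E'
from h import *
s=telemetry.observe();p,d=vision.read_camera("wrist");W=cloud("wrist",d);print(s["tool_pos"])
cv2.imwrite("pics/w2.png",p[...,::-1])
E
```

```text
time: 3.73
tool_pos: [0.5148, -0.0025, 0.372]
tool_rot: [-3.141, 0.003, 3.141]
contact_force: [0.2, -0.2, -1.4]
opening: 0.0396
grip_force: 15.0
[ 0.51476365 -0.00246216  0.37201206]
```

View pics/w2.png

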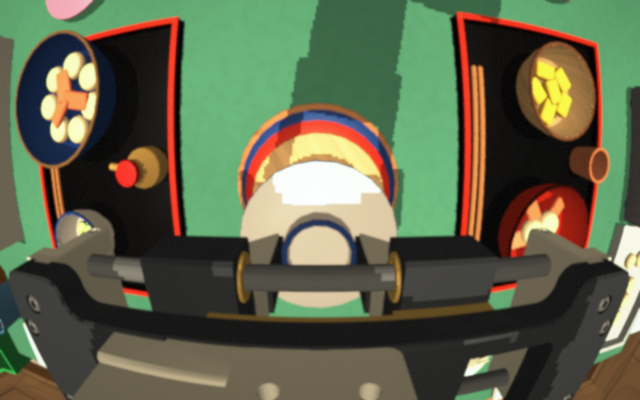

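The white lid alone is in the fingers: ring at (319,250), with the wood lid left behind. Next I'll head toward the white bowl with a look on the way.

```bash
python3 -m crank '[[-1,-6,-15,0,0],[-1,-16,-40,0,0],[-1,-28,-72,0,0],[-1,-40,-104,0,0],[-1,-54,-140,0,0],[-1,-66,-172,0,0],[-1,-78,-204,0,0],[-1,-90,-230,0,0],[-1,-96,-245,0,0],[-1,-98,-250,0,0],[-1,-98,-250,0,0],[-1,-98,-250,0,0]]'
cat > look.py <<'E'
import sys;from h import *
def rim(name,c):
    s=telemetry.observe();p,d=vision.read_camera("wrist");W=cloud("wrist",d)
    cv2.imwrite(f"pics/l_{name}.png",p[...,::-1])
    h,r=BOWL[name];print(s["tool_pos"].round(4),np.round(s["opening"],4),circ(W,c,(h-.006,h+.012),r,.012))
    return W
def stack(ring_r,cap_r,z,c=(.5145,-.0025)):
    s=telemetry.observe();p,d=vision.read_camera("wrist");W=cloud("wrist",d)
    cv2.imwrite(f"pics/s_{int(z*1e3)}.png",p[...,::-1])
    print(s["tool_pos"].round(4));print(circ(W,c,(z+.036,z+.046),ring_r-.003,.006),circ(W,c,(z+.014,z+.030),cap_r-.002,.008))
E
python3 -c "
from look import *
rim('white',(.580,-.314))"
```

```text
time: 4.78
tool_pos: [0.6122, -0.2518, 0.3695]
tool_rot: [3.14, -0.002, 3.141]
contact_force: [-0.0, -0.1, -1.6]
opening: 0.039
grip_force: 15.0
[ 0.6122 -0.2518  0.3695] 0.039 (array([ 0.57963204, -0.31350876]), 1408, np.float64(0.06227060697052454))
```

View pics/l_white.png

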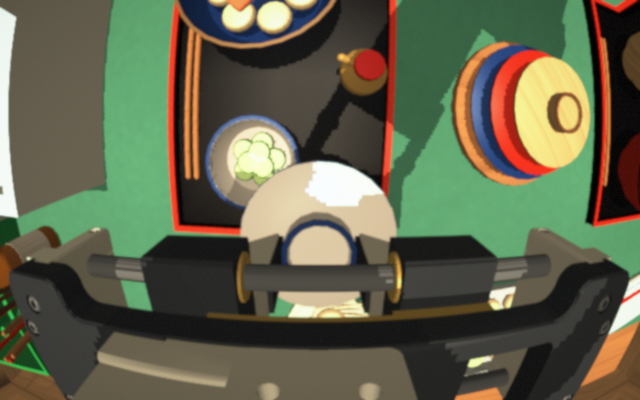

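The view shows the white bowl at (252,160), clear of the carried lid. I'll move over it.

```bash
python3 -m crank '[[-1,8,-15,0,0],[-1,16,-31,0,0],[-1,25,-48,0,0],[-1,31,-59,10,0],[-1,32.3,-62,35,0],[-1,32.3,-62,60,0],[-1,32.3,-62,70,0],[-1,32.3,-62,72,0],[-1,32.3,-62,72,0],[-1,32.3,-62,72,0]]'
```

```text
time: 5.67
tool_pos: [0.5807, -0.3141, 0.3]
tool_rot: [-3.141, 0.002, 3.142]
contact_force: [0.3, -0.2, -0.7]
opening: 0.0397
grip_force: 15.0
```

```bash
python3 -m crank '[[-1,0.5,0.4,10,0],[-1,0.5,0.4,20,0],[-1,0.5,0.4,28,0],[-1,0.5,0.4,34,0],[-1,0.5,0.4,39,0],[-1,0.5,0.4,42,0],[-1,0.5,0.4,44,0],[-1,0.5,0.4,45,0],[-1,0.5,0.4,45,0],[-1,0.5,0.4,45,0]]'
```

```text
time: 6.5
tool_pos: [0.5797, -0.314, 0.2554]
tool_rot: [-3.141, 0.001, 3.141]
contact_force: [-3.8, 2.7, 7.6]
opening: 0.0392
grip_force: 15.0
```

```bash
python3 -m crank '[[-1,0,0,0.8,0],[-1,0,0,0.8,0],[-1,0,0,0.8,0]]'
python3 -m crank '[[0.1,0,0,0,0],[0.1,0,0,0,0],[0.3,0,0,0,0],[0.3,0,0,0,0],[0.5,0,0,0,0],[0.5,0,0,-5,0],[0.5,0,0,-20,0],[0.5,0,0,-45,0],[0.5,0,0,-80,0],[0.5,-20,20,-105,0],[0.5,-30,40,-110,0],[0.5,-30,40,-110,0]]'
python3 - <<'E'
from h import *
for n in("top","wrist"):
    p,d=vision.read_camera(n);W=cloud(n,d);cv2.imwrite(f"pics/c1{n}.png",p[...,::-1])
    m=(np.hypot(W[...,0]-.58,W[...,1]+.314)<.044)&(np.hypot(W[...,0]-.58,W[...,1]+.314)>.028)&(W[...,2]>.05)
    q=W[m];A=np.c_[q[:,:2]-[.58,-.314],np.ones(len(q))];r=np.linalg.lstsq(A,q[:,2],rcond=None)[0];print(n,len(q),r)
E
```

```text
time: 6.75
tool_pos: [0.5797, -0.314, 0.2553]
tool_rot: [-3.141, 0.002, 3.141]
contact_force: [-3.4, 3.2, 11.0]
opening: 0.0393
grip_force: 15.0
time: 7.75
tool_pos: [0.6116, -0.2711, 0.3664]
tool_rot: [-3.14, 0.006, -3.139]
contact_force: [-0.0, 0.5, -0.4]
opening: 0.0687
grip_force: 0.0
top 1281 [0.64737773 1.37372738 0.47717426]
wrist 17120 [1.09851039 0.07692577 0.22837391]
```

```bash
cat >> look.py <<'E'
def seat(c,zcap,capr,n="wrist",name=None):
    p,d=vision.read_camera(n);W=cloud(n,d)
    if name: cv2.imwrite(f"pics/{name}.png",p[...,::-1])
    rr=np.hypot(W[...,0]-c[0],W[...,1]-c[1]);q=W[(rr<capr-.008)&(rr>.031)&(abs(W[...,2]-zcap)<.012)]
    A=np.c_[q[:,:2]-c,np.ones(len(q))];r=np.linalg.lstsq(A,q[:,2],rcond=None)[0];print("tilt",r,len(q),"expect z",zcap);print("centre",circ(W,c,(zcap-.008,zcap+.006),capr-.001,.008))
E
python3 -c "
from look import *
seat((.58,-.314),.072,.047,name='c1')"
```

```text
tilt [-0.03195746 -0.00449452  0.06818065] 1993 expect z 0.072
centre (array([ 0.57964966, -0.31573393]), 2592, np.float64(0.06596235128436767))
```

View pics/c1.png

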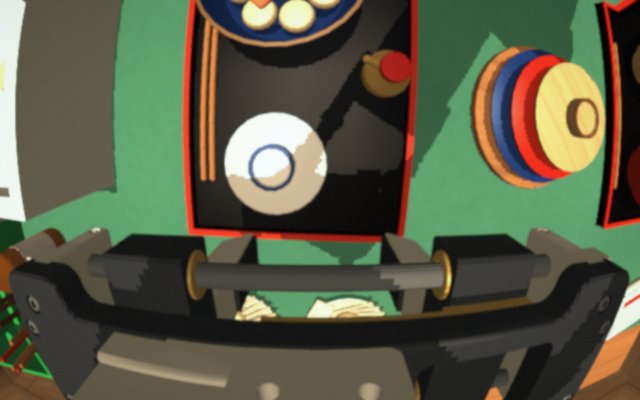

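The view shows the white lid seated evenly on its bowl at (275,163). Back to the stack for the wood lid.

```bash
python3 -m crank '[[1,12,33,0,0],[1,24,66,0,0],[1,36,99,0,0],[1,48,132,0,0],[1,60,165,0,0],[1,72,198,0,0],[1,84,231,0,0],[1,97,262,0,0],[1,97,268,0,0],[1,97,268,0,0],[1,97,268,0,0]]'
python3 -c "
from look import *
stack(.021,.059,.067)"
```

```text
time: 8.82
tool_pos: [0.5131, -0.0068, 0.3626]
tool_rot: [-3.141, -0.0, 3.141]
contact_force: [0.3, 0.6, -0.2]
opening: 0.0917
grip_force: 0.0
[ 0.5131 -0.0068  0.3626]
(array([ 0.51313089, -0.0034753 ]), 1365, np.float64(0.10551082106907074)) (array([ 0.51521691, -0.00338918]), 4058, np.float64(0.0871502446737733))
```

```bash
python3 -m crank '[[1,-1.4,3.5,30,0],[1,-1.4,3.5,60,0],[1,-1.4,3.5,78,0],[1,-1.4,3.5,85,0],[1,-1.4,3.5,87,0],[1,-1.4,3.5,87,0],[-1,-1.4,3.5,87,0],[-1,-1.4,3.5,87,0],[-1,-1.4,3.5,87,0],[-1,-1.4,3.5,87,0],[-1,-1.4,3.5,87,0],[-1,-1.4,3.5,87,0]]' 15
python3 -m crank '[[-1,0,0,0,0],[-1,0,0,0,0],[-1,0,0,0,0],[-1,0,0,-5,0],[-1,0,0,-15,0],[-1,0,0,-30,0],[-1,0,0,-50,0],[-1,0,0,-70,0],[-1,0,0,-85,0],[-1,0,0,-90,0],[-1,0,0,-90,0]]'
```

```text
time: 9.87
tool_pos: [0.5143, -0.0025, 0.2762]
tool_rot: [-3.142, 0.001, 3.141]
contact_force: [-1.0, -0.4, -0.5]
opening: 0.0563
grip_force: 0.0
time: 10.78
tool_pos: [0.5144, -0.0026, 0.3676]
tool_rot: [-3.141, 0.003, 3.141]
contact_force: [0.7, 0.9, -2.0]
opening: 0.0413
grip_force: 15.0
```

```bash
python3 -m crank '[[-1,7,16,0,0],[-1,18,40,0,0],[-1,30,70,0,0],[-1,42,98,0,0],[-1,55,126,0,0],[-1,67,154,0,0],[-1,78,178,0,0],[-1,83,190,0,0],[-1,84,192,0,0],[-1,84,192,0,0],[-1,84,192,0,0]]'
python3 -c "
from look import *
rim('wood',(.390,.279))"
```

```text
time: 11.7
tool_pos: [0.4306, 0.1891, 0.3654]
tool_rot: [-3.141, -0.001, 3.141]
contact_force: [0.7, -0.2, -1.8]
opening: 0.0414
grip_force: 15.0
[0.4306 0.1891 0.3654] 0.0414 (array([0.38881312, 0.27716874]), 2027, np.float64(0.06762082713280522))
```

View pics/l_wood.png

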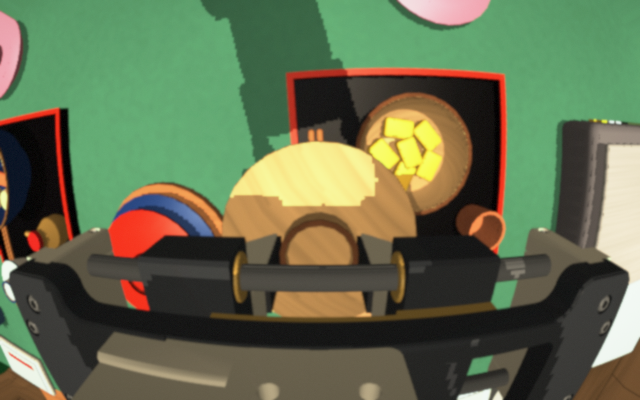

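The wood lid is held, and its bowl is visible at (414,153). I'll move over it and lower.

```bash
python3 -m crank '[[-1,8,16,0,0],[-1,18,38,0,0],[-1,28,62,0,0],[-1,37,80,5,0],[-1,41,89,20,0],[-1,41,89,45,0],[-1,41,89,60,0],[-1,41,89,65,0],[-1,41,89,65,0],[-1,41,89,65,0]]'
```

```text
time: 12.58
tool_pos: [0.3902, 0.2781, 0.3014]
tool_rot: [3.141, 0.0, 3.14]
contact_force: [-0.3, 0.5, -0.6]
opening: 0.0412
grip_force: 15.0
```

Target z is about 0.261.

```bash
python3 -m crank '[[-1,0.5,0,8,0],[-1,0.5,0,16,0],[-1,0.5,0,24,0],[-1,0.5,0,30,0],[-1,0.5,0,35,0],[-1,0.5,0,38,0],[-1,0.5,0,39.5,0],[-1,0.5,0,40,0],[-1,0.5,0,40,0],[-1,0.5,0,40,0]]'
```

```text
time: 13.42
tool_pos: [0.3889, 0.2786, 0.2615]
tool_rot: [3.142, 0.0, 3.141]
contact_force: [-2.4, -1.5, 4.6]
opening: 0.0416
grip_force: 15.0
```

```bash
python3 -m crank '[[-1,0,0,0.7,0],[-1,0,0,0.7,0],[0.1,0,0,0.7,0],[0.1,0,0,0.7,0],[0.3,0,0,0.7,0],[0.3,0,0,0.7,0],[0.5,0,0,-4,0],[0.5,0,0,-20,0],[0.5,0,0,-45,0],[0.5,-12,-15,-75,0],[0.5,-24,-45,-100,0],[0.5,-30,-70,-100,0]]'
python3 -m crank '[[0.5,-4,-6,0,0],[0.5,-4,-6,0,0],[0.5,-4,-6,0,0]]'
python3 -c "
from look import *
seat((.389,.2785),.078,.059,name='c2')"
```

```text
time: 14.42
tool_pos: [0.4207, 0.2082, 0.3659]
tool_rot: [3.139, 0.01, -3.141]
contact_force: [0.1, 0.1, -0.4]
opening: 0.0689
grip_force: 0.0
time: 14.67
tool_pos: [0.4228, 0.2026, 0.3605]
tool_rot: [3.141, -0.001, 3.14]
contact_force: [0.3, -0.4, 0.3]
opening: 0.0693
grip_force: 0.0
tilt [-0.00774745  0.0034821   0.0757282 ] 5870 expect z 0.078
centre (array([0.38919682, 0.28122336]), 3367, np.float64(0.0723639778958206))
```

View pics/c2.png

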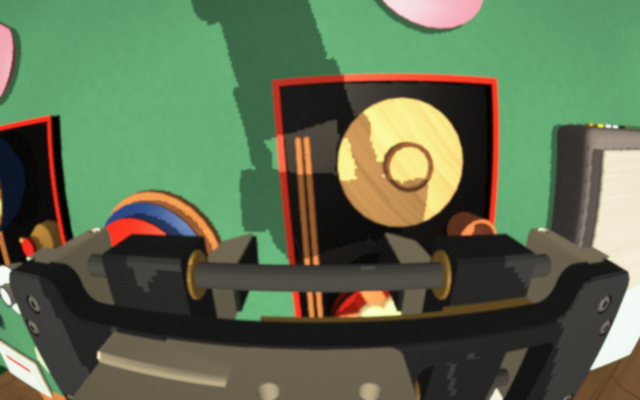

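The wood lid is seated level at (400,160). Next the red lid.

```bash
python3 -m crank '[[1,-12,-26,0,0],[1,-25,-56,0,0],[1,-40,-88,0,0],[1,-54,-120,0,0],[1,-68,-152,0,0],[1,-82,-184,0,0],[1,-90,-202,0,0],[1,-92,-205,0,0],[1,-92,-205,0,0],[1,-92,-205,0,0]]'
python3 -c "
from look import *
stack(.024,.071,.041)"
```

```text
time: 15.55
tool_pos: [0.5145, -0.0012, 0.3603]
tool_rot: [3.141, -0.002, -3.142]
contact_force: [-0.1, 0.9, -0.3]
opening: 0.0918
grip_force: 0.0
[ 0.5145 -0.0012  0.3603]
(array([ 0.51388039, -0.00385864]), 1398, np.float64(0.07947681627479808)) (array([ 0.5160816 , -0.00370552]), 4077, np.float64(0.061548643303649966))
```

```bash
python3 -m crank '[[1,-0.5,-1.5,35,0],[1,-0.5,-1.5,70,0],[1,-0.5,-1.5,95,0],[1,-0.5,-1.5,106,0],[1,-0.5,-1.5,109,0],[1,-0.5,-1.5,110,0],[1,-0.5,-1.5,110,0],[-1,-0.5,-1.5,110,0],[-1,-0.5,-1.5,110,0],[-1,-0.5,-1.5,110,0],[-1,-0.5,-1.5,110,0],[-1,-0.5,-1.5,110,0]]' 18
python3 -m crank '[[-1,0,0,0,0],[-1,0,0,0,0],[-1,0,0,-5,0],[-1,0,0,-15,0],[-1,0,0,-30,0],[-1,0,0,-50,0],[-1,0,0,-75,0],[-1,0,0,-100,0],[-1,0,0,-115,0],[-1,0,0,-120,0],[-1,0,0,-120,0]]'
```

```text
time: 16.6
tool_pos: [0.5153, -0.0041, 0.2513]
tool_rot: [-3.142, 0.001, 3.141]
contact_force: [-0.2, 0.5, -0.3]
opening: 0.0629
grip_force: 0.0
time: 17.52
tool_pos: [0.5153, -0.004, 0.3726]
tool_rot: [-3.141, 0.003, 3.141]
contact_force: [0.7, 0.2, -1.3]
opening: 0.0476
grip_force: 18.0
```

```bash
python3 -m crank '[[-1,-8,14,0,0],[-1,-20,36,0,0],[-1,-34,60,0,0],[-1,-50,87,0,0],[-1,-65,114,0,0],[-1,-80,140,0,0],[-1,-92,162,0,0],[-1,-99,172,0,0],[-1,-100,174,0,0],[-1,-100,174,0,0],[-1,-100,174,0,0]]'
python3 -c "
from look import *
rim('red',(.568,.280))"
```

```text
time: 18.43
tool_pos: [0.615, 0.1693, 0.3698]
tool_rot: [-3.141, -0.002, 3.141]
contact_force: [-0.1, -0.6, -1.5]
opening: 0.0471
grip_force: 18.0
[0.615  0.1693 0.3698] 0.0471 (array([0.56745278, 0.27805899]), 2499, np.float64(0.07370788976209476))
```

View pics/l_red.png

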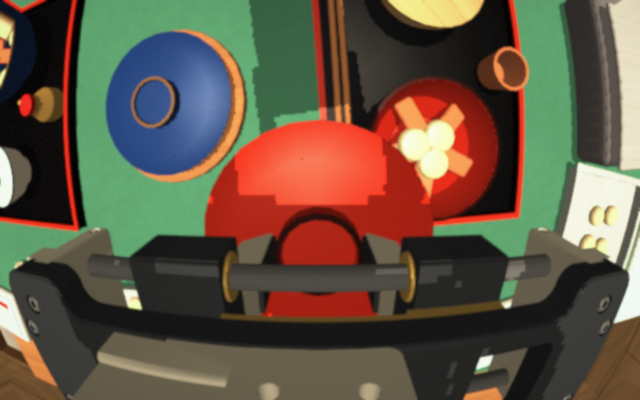

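The red lid is held; the red bowl is at (435,148).

```bash
python3 -m crank '[[-1,8,18,0,0],[-1,18,42,0,0],[-1,30,70,0,0],[-1,40,93,0,0],[-1,46,107,8,0],[-1,47,110,28,0],[-1,47,110,48,0],[-1,47,110,58,0],[-1,47,110,60,0],[-1,47,110,60,0],[-1,47,110,60,0]]'
```

```text
time: 19.4
tool_pos: [0.5691, 0.2793, 0.3118]
tool_rot: [3.141, 0.001, 3.14]
contact_force: [0.7, 0.3, -2.4]
opening: 0.0471
grip_force: 18.0
```

```bash
python3 -m crank '[[-1,0.8,0,8,0],[-1,0.8,0,17,0],[-1,0.8,0,25,0],[-1,0.8,0,32,0],[-1,0.8,0,37,0],[-1,0.8,0,40,0],[-1,0.8,0,42,0],[-1,0.8,0,43,0],[-1,0.8,0,43,0],[-1,0.8,0,43,0]]'
```

```text
time: 20.23
tool_pos: [0.5677, 0.28, 0.2687]
tool_rot: [3.141, 0.001, 3.141]
contact_force: [-1.8, -1.2, 4.0]
opening: 0.0472
grip_force: 18.0
```

```bash
python3 -m crank '[[-1,0,0,0.7,0],[-1,0,0,0.7,0],[0.1,0,0,0.7,0],[0.1,0,0,0.7,0],[0.35,0,0,0.7,0],[0.5,0,0,0.7,0],[0.5,0,0,-4,0],[0.5,0,0,-20,0],[0.5,0,0,-45,0],[0.5,-12,-20,-75,0],[0.5,-24,-50,-98,0],[0.5,-35,-80,-98,0]]'
python3 -m crank '[[0.5,-6,-8,0,0],[0.5,-6,-8,0,0],[0.5,-6,-8,0,0]]'
python3 -c "
from look import *
seat((.5677,.28),.084,.071,name='c3')"
```

```text
time: 21.23
tool_pos: [0.6036, 0.2, 0.3721]
tool_rot: [3.139, 0.01, -3.14]
contact_force: [1.1, -0.5, 0.6]
opening: 0.0685
grip_force: 0.0
time: 21.48
tool_pos: [0.6086, 0.1918, 0.3654]
tool_rot: [3.141, -0.001, 3.139]
contact_force: [-0.2, -0.4, -0.6]
opening: 0.0688
grip_force: 0.0
tilt [-0.00218708  0.00448546  0.08221376] 10602 expect z 0.084
centre (array([0.56838898, 0.28390751]), 3968, np.float64(0.07841589212992978))
```

View pics/c3.png

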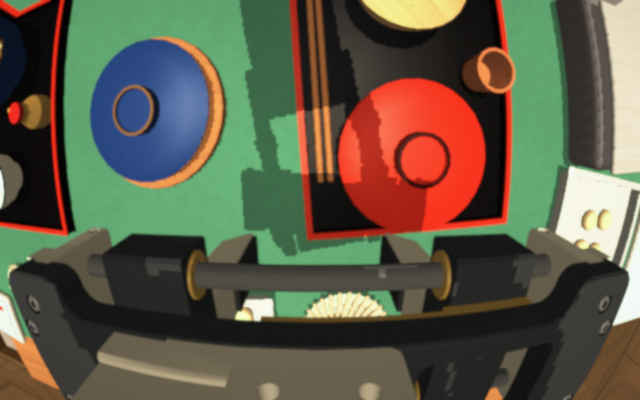

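The red lid is seated level at (413,155). Next blue.

```bash
python3 -m crank '[[1,12,-25,0,0],[1,26,-55,0,0],[1,41,-86,0,0],[1,56,-118,0,0],[1,71,-150,0,0],[1,85,-180,0,0],[1,92,-192,0,0],[1,94,-195,0,0],[1,94,-195,0,0],[1,94,-195,0,0]]'
python3 -c "
from look import *
stack(.027,.082,.015)"
```

```text
time: 22.37
tool_pos: [0.5149, -0.0017, 0.3659]
tool_rot: [3.141, 0.0, -3.141]
contact_force: [-0.5, 0.5, 0.1]
opening: 0.0922
grip_force: 0.0
[ 0.5149 -0.0017  0.3659]
(array([ 0.51367599, -0.00325659]), 1328, np.float64(0.05330459561845858)) (array([ 0.51554189, -0.00321551]), 3884, np.float64(0.03546171209900008))
```

Grip at z = 0.225: dz ≈ 141, dy ≈ -1.

```bash
python3 -m crank '[[1,0,-1,35,0],[1,0,-1,70,0],[1,0,-1,105,0],[1,0,-1,128,0],[1,0,-1,137,0],[1,0,-1,140,0],[1,0,-1,141,0],[1,0,-1,141,0],[-1,0,-1,141,0],[-1,0,-1,141,0],[-1,0,-1,141,0],[-1,0,-1,141,0]]' 22
python3 -m crank '[[-1,0,0,0,0],[-1,0,0,0,0],[-1,0,0,-5,0],[-1,0,0,-15,0],[-1,0,0,-30,0],[-1,0,0,-50,0],[-1,0,0,-75,0],[-1,0,0,-105,0],[-1,0,0,-130,0],[-1,0,0,-145,0],[-1,0,0,-148,0],[-1,0,0,-148,0]]'
```

```text
time: 23.42
tool_pos: [0.5146, -0.0041, 0.2256]
tool_rot: [-3.141, 0.001, 3.141]
contact_force: [-0.3, -0.3, -0.1]
opening: 0.07
grip_force: 0.0
time: 24.42
tool_pos: [0.5143, -0.004, 0.374]
tool_rot: [-3.141, 0.002, 3.141]
contact_force: [0.2, -0.2, -3.9]
opening: 0.053
grip_force: 22.0
```

```bash
python3 -m crank '[[-1,5,-14,0,0],[-1,13,-36,0,0],[-1,23,-62,0,0],[-1,34,-90,0,0],[-1,45,-118,0,0],[-1,55,-145,0,0],[-1,64,-168,0,0],[-1,68,-179,0,0],[-1,69,-181,0,0],[-1,69,-181,0,0],[-1,69,-181,0,0]]'
python3 -c "
from look import *
rim('blue',(.3945,-.3065))"
```

```text
time: 25.33
tool_pos: [0.4455, -0.1842, 0.3723]
tool_rot: [3.14, -0.001, 3.141]
contact_force: [-0.1, -0.1, -2.7]
opening: 0.0528
grip_force: 22.0
[ 0.4455 -0.1842  0.3723] 0.0528 (array([ 0.39431575, -0.30539036]), 2876, np.float64(0.083224121714816))
```

View pics/l_blue.png

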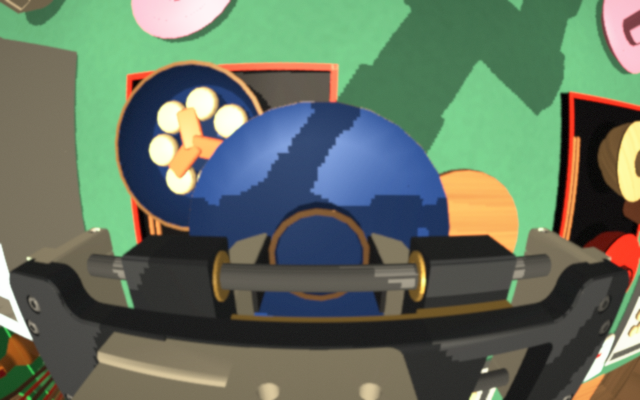

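The blue lid is held; the blue bowl is at (193,145).

```bash
python3 -m crank '[[-1,8,-20,0,0],[-1,19,-46,0,0],[-1,31,-75,0,0],[-1,42,-101,0,0],[-1,49,-117,6,0],[-1,51,-122,22,0],[-1,51,-122,40,0],[-1,51,-122,50,0],[-1,51,-122,52,0],[-1,51,-122,52,0],[-1,51,-122,52,0]]'
```

```text
time: 26.3
tool_pos: [0.3949, -0.3065, 0.3214]
tool_rot: [-3.141, 0.001, -3.141]
contact_force: [0.8, 0.3, -3.8]
opening: 0.0533
grip_force: 22.0
```

```bash
python3 -m crank '[[-1,0,0.3,8,0],[-1,0,0.3,16,0],[-1,0,0.3,24,0],[-1,0,0.3,31,0],[-1,0,0.3,36,0],[-1,0,0.3,40,0],[-1,0,0.3,42,0],[-1,0,0.3,43,0],[-1,0,0.3,43,0],[-1,0,0.3,43,0]]'
```

```text
time: 27.13
tool_pos: [0.3941, -0.3065, 0.279]
tool_rot: [-3.141, 0.0, 3.141]
contact_force: [-2.8, 3.0, 7.2]
opening: 0.0529
grip_force: 22.0
```

```bash
python3 -m crank '[[-1,0,0,0.4,0],[0.15,0,0,0.4,0],[0.15,0,0,0.4,0],[0.4,0,0,0.4,0],[0.6,0,0,0.4,0],[0.6,0,0,0.4,0],[0.6,0,0,-4,0],[0.6,0,0,-20,0],[0.6,0,0,-45,0],[0.6,-12,25,-70,0],[0.6,-26,55,-90,0],[0.6,-40,90,-90,0]]'
python3 -m crank '[[0.6,-10,30,0,0],[0.6,-10,45,0,0],[0.6,-10,45,0,0],[0.6,-10,45,0,0]]'
python3 - <<'E'
from look import *
seat((.394,-.306),.094,.082,name='c4')
p,d=vision.read_camera("top");W=cloud("top",d);cv2.imwrite("pics/f.png",p[...,::-1])
for k,c,z,r in(("white",(.58,-.314),.072,.047),("wood",(.389,.2785),.078,.059),("red",(.568,.28),.084,.071),("blue",(.394,-.306),.094,.082)):
    rr=np.hypot(W[...,0]-c[0],W[...,1]-c[1]);q=W[(rr<r-.006)&(rr>.031)&(abs(W[...,2]-z)<.015)]
    print(k,np.linalg.lstsq(np.c_[q[:,:2]-c,np.ones(len(q))],q[:,2],rcond=None)[0].round(4),len(q),z)
E
```

```text
time: 28.13
tool_pos: [0.4353, -0.2172, 0.3722]
tool_rot: [-3.137, 0.007, 3.138]
contact_force: [1.5, -0.0, -0.4]
opening: 0.0734
grip_force: 0.0
time: 28.47
tool_pos: [0.4445, -0.1713, 0.3682]
tool_rot: [-3.141, 0.0, -3.14]
contact_force: [-0.2, 0.3, 0.1]
opening: 0.0734
grip_force: 0.0
tilt [-0.00051532 -0.00529259  0.09245725] 14029 expect z 0.094
centre (array([ 0.39449274, -0.31159439]), 4337, np.float64(0.08853067634855938))
white [0. 0. 0.] 0 0.072
wood [ 0.0071 -0.0076  0.0764] 1043 0.078
red [ 0.0039 -0.0018  0.0825] 1750 0.084
blue [0.0096 0.0025 0.0929] 1079 0.094
```

View pics/f.png

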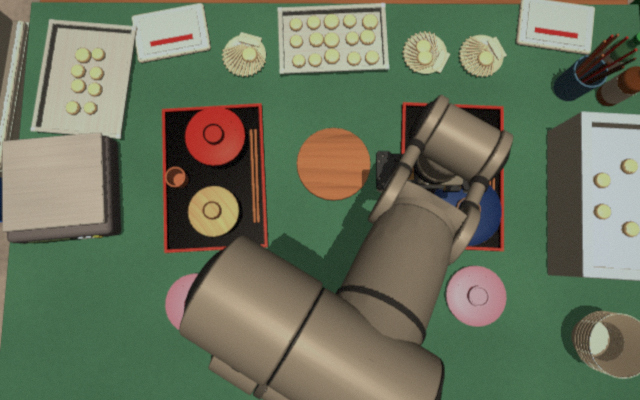

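Three lids are seated level in this view. The arm hides white, so I'll move to the middle and check it, since its earlier tilt reading was -0.03.

```bash
python3 -m crank '[[0.6,0,33,0,0],[0.6,0,66,0,0],[0.6,0,100,0,0],[0.6,0,133,0,0],[0.6,0,166,0,0],[0.6,0,190,0,0],[0.6,0,200,0,0],[0.6,0,200,0,0],[0.6,0,200,0,0]]'
python3 - <<'E'
from look import *
for n in("top","scene"):
    p,d=vision.read_camera(n);W=cloud(n,d);cv2.imwrite(f"pics/g{n}.png",p[...,::-1])
    for k,c,z,r in(("white",(.58,-.314),.072,.047),("blue",(.394,-.306),.094,.082)):
        rr=np.hypot(W[...,0]-c[0],W[...,1]-c[1]);q=W[(rr<r-.007)&(rr>.027)&(abs(W[...,2]-z)<.009)]
        print(n,k,np.linalg.lstsq(np.c_[q[:,:2]-c,np.ones(len(q))],q[:,2],rcond=None)[0].round(4),len(q),z)
E
```

```text
time: 29.32
tool_pos: [0.4448, 0.0274, 0.3679]
tool_rot: [-3.141, 0.0, 3.141]
contact_force: [0.5, -1.3, -0.0]
opening: 0.0736
grip_force: 0.0
top white [ 0.0007 -0.0084  0.0696] 460 0.072
top blue [ 0.0023 -0.0039  0.0928] 2840 0.094
scene white [-0.012   0.0119  0.069 ] 367 0.072
scene blue [-0.0015  0.0043  0.0921] 1476 0.094
```

View pics/gscene.png

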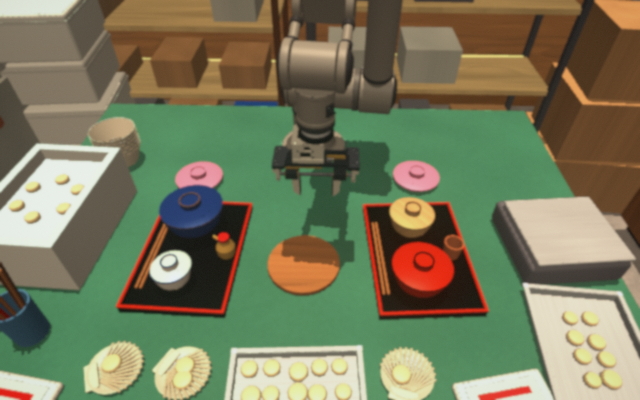

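All four lids are seated level: blue (192,210), white (171,268), wood (412,215) and red (423,268). The cup and pot are still standing, and the arm is clear.

```bash
python3 -c "
from cell import ticket
print(ticket.hand_in())"
```

```text
the job is handed in; nothing more can be done
None
```

All four lids are on their matching bowls, level and seated in the camera checks; the cup and soy pot are still standing, and I handed the job in at about 29 s (no verdict came back).

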